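Load two test cassettes and index the reader carousel to the third stop

TASK

Run the blue test on the rapid-test reader: lay the blue-ended and the red-ended cassette flat in the two carousel pockets, each in the pocket whose end stop has its colour, fully down and with its coloured end towards that stop, and let go of them. Then turn the carousel's wing knob clockwise, counting the clicks, to the third stop, which brings the blue cassette under the reading head, without running on past it. A spring drives the carousel back to its loading position when the knob is released, so finish while still holding the knob at the third stop; leave the used grey-ended cassette and everything else on the bench where it is.

Things in the scene. Friction and masses are not known exactly. Their poses are not given: they have to be found in the camera images.
- reader: Rapid-test reader, fixed. Round white base 310 mm across, 32 mm high; origin at its underside's centre, below the carousel axis. On its +y side a column (150 mm in x, y = 145 to 235 mm, 100 mm high) carries the reading head, a box 74 mm wide (x) overhanging the carousel from y = 165 to 55 mm at heights 71 to 118 mm. Dots on the rim mark the stops: one for the first, five for the fifth.
- carousel (a joint): Carousel angle, rad: 0 at the loading position (an end stop, its start), growing clockwise seen from above. A dark turntable 280 mm across, top 44 mm above the bench; pockets, hub and knob turn with it. Click stops every 0.419 rad (24 degrees); third at 1.257. A spring pulls it home with 0.08 to 0.11 N m, always beating the detents; turning takes up to 0.20 N m.
- knob: Black wing knob on the hub, turning with the carousel. Origin on its axis at the underside of a round skirt (48 mm across, 10 mm high), 128 mm above the bench. On the skirt stands the wing: 48 mm long (knob's x), 15 mm wide (y), top 45 mm above the origin, sides flat and free. A white line on top points to +x, which at the loading position lies 36 degrees anticlockwise of the reader's x.
- knob_grip (a point): Where to grip the knob: on the axis, mid-wing, 163 mm above the bench, 10 mm below the wing's top and 25 mm above the skirt; grip across the 15 mm width. Turned clockwise, the resisting torque falls to about 0.04 N m on nearing a stop and jumps to about 0.19 N m on reaching it: the click.
- pocket_blue: Pocket for the blue-ended cassette. Origin at its floor's centre, 46 mm above the bench, 95 mm from the carousel axis; x points outward to its blue end stop, z up. 1.5 mm spare on every side of a cassette, guides 5 mm high flaring outward, long sides open over the middle 44 mm for fingers. At the loading position its x lies 162 degrees anticlockwise of the reader's x.
- pocket_red: The same pocket with a red end stop, for the red-ended cassette; at the loading position its x lies 210 degrees anticlockwise of the reader's x.
- cassette_blue: Rapid-test cassette with a blue end: white plastic, 70 mm long (x), 20 mm wide (y), 6 mm thick, about 14 g. Origin at the centre of its underside; +x points to its coloured end (the last 17 mm), z up. It lies loose on the mat, result window up.
- cassette_red: The same cassette with a red end.
- cassette_grey: A used cassette of the same shape with a grey end, lying on the mat: leave it alone.
- mat: Thin green work mat on the bench, fixed, 240 x 290 x 3 mm; origin at the centre of its underside. The cassettes and the dropper bottle stand on it (3 mm above the bench).
- buffer: Small white dropper bottle with a red cap on the mat, 28 mm across, 62 mm high: leave it alone. Origin at the centre of its underside.
- tube_rack: Black rack of glass sample tubes, 62 x 170 mm, 97 mm high: leave it alone. Origin at the centre of its underside.
- tip_box_blue: Box of blue pipette tips, 83 x 122 mm, 62 mm high: leave it alone. Origin at the centre of its underside.
- tip_box_clear: Box of clear pipette tips, 83 x 122 mm, 62 mm high: leave it alone. Origin at the centre of its underside.
- carton: White and teal carton of new cassettes, 75 x 150 mm, 70 mm high: leave it alone. Origin at the centre of its underside.
Things that resemble listed ones, but are neither listed nor needed, are in the scene too. Leave any pink look-alike of the cassette_red alone.

How it is judged:
On the way, in this order (a step that is already met when the one before it is completed fails the run):
1. both cassettes lie flat and fully down in the pockets of their colours, coloured ends towards the stops, let go, carousel at the loading position (x of cassette_blue in the frame of pocket_blue between -0.003 and 0.003 m and y of cassette_blue in the frame of pocket_blue between -0.003 and 0.003 m and z of cassette_blue in the frame of pocket_blue between -0.002 and 0.002 m and angle between each of cassette_blue, cassette_red's own z axis and vertical below 0.07 rad and x of knob_grip in the frame of cassette_blue below -0.05 m and x of cassette_red in the frame of pocket_red between -0.003 and 0.003 m and y of cassette_red in the frame of pocket_red between -0.003 and 0.003 m and z of cassette_red in the frame of pocket_red between -0.002 and 0.002 m and x of knob_grip in the frame of cassette_red below -0.05 m and contact force between the fingers and cassette_blue below 0.05 N and contact force between the fingers and cassette_red below 0.05 N and value of joint carousel below 0.1 rad), for 0.2 s.
2. the knob, gripped, has brought the carousel to the third stop (value of joint carousel between 1.167 and 1.347 rad and contact force between the fingers and knob above 1 N), for 0.3 s.
At the end, for the whole second after the job is handed in: The fingers hold the knob (over 1 N), carousel at rest within 0.09 rad of the third stop; the blue- and red-ended cassettes lie untouched in the pockets of their colours, flat (4 deg), within 3 mm of the pocket's centre each way and 2 mm of its floor, coloured ends outward (all of step 2 and velocity of joint carousel between -0.1 and 0.1 rad/s and x of cassette_blue in the frame of pocket_blue between -0.003 and 0.003 m and y of cassette_blue in the frame of pocket_blue between -0.003 and 0.003 m and z of cassette_blue in the frame of pocket_blue between -0.002 and 0.002 m and angle between each of cassette_blue, cassette_red's own z axis and vertical below 0.07 rad and x of knob_grip in the frame of cassette_blue below -0.05 m and x of cassette_red in the frame of pocket_red between -0.003 and 0.003 m and y of cassette_red in the frame of pocket_red between -0.003 and 0.003 m and z of cassette_red in the frame of pocket_red between -0.002 and 0.002 m and x of knob_grip in the frame of cassette_red below -0.05 m and contact force between the fingers and cassette_blue below 0.05 N and contact force between the fingers and cassette_red below 0.05 N); the arm keeps its last pose, push and grip.
It fails at once if the carousel was run on past the third stop (more than half way to the fourth) (value of joint carousel above 1.46 rad).
It fails at once if something to be left alone was moved by more than 15 mm (distance of any of cassette_grey, buffer, tube_rack, tip_box_blue, tip_box_clear, carton from where it was at the start of the episode above 0.015 m).
It also fails if it takes over 72 s, if anything falls off the work surface, if the arm or the gripper's body presses on something with over 40 N, if the wrist force passes 120 N, or if a joint passes its speed limit or range.

ROBOT

A 7-joint arm with a two-finger parallel gripper is mounted at the origin on the work surface. World frame = base frame: x ahead of the robot, y to its left, z up, the work surface at z = 0. Lengths are in m, angles in rad, forces in N, time in s.
With the tool pointing down it reaches from about 0.4 to 0.9 m from the base axis. Payload 5.5 kg.
Tool frame: the origin (TCP) lies where the fingers leave the gripper's body, on its centre line; the fingertips stand 66 mm ahead of it and the grasp point (between the pads) lies 47 mm ahead of it (r.grip_point_offset is the distance from the TCP to the grasp point, in m); z points along the fingers, y is the line along which they close (so a half turn about z gives the same grasp; the last joint's range is limited). The gripper opens to 92 mm and grips with 3 to 60 N. Pads are 19 mm wide; open, the fingers measure 130 mm over their backs; the gripper's body (75 mm by 190 mm) begins 47 mm behind the grasp point.
Start: joints at [1.525, 0.501, -0.427, 1.55, 0.221, 1.138, -0.21], TCP at [0.198, -0.619, 0.292] pointing down, gripper open.
Joint ranges: [-2.88, 2.88], [-0.31, 2.03], [-1.54, 1.56], [0.2, 2.42], [-1.41, 4.55], [0.19, 2.02], [-2.57, 2.57]. Speed limits (rad/s): [2.57, 2.57, 3.14, 3.14, 3.14, 3.14, 3.14].

INTERFACE

Orientations are given as a rotation vector (axis times angle).
In Python, from rig import r gives the robot as it stands.
- The arm moves only by the tool arm_command, never from a script. Its argument "plan" is a list of rows, each a list of 4 numbers: the shift along the tool's x, y, z in cm, then the turn about the tool's z in degrees. In form: [[dx, dy, dz, turn], ...]. A call has 1 to 12 rows; each row shifts and turns the commanded pose from where the row before left it, along the tool's axes as they then stand; what a row does not reach is not made up. A row lasts 1/8 s, in which the tool goes at most 62.5 mm and 10.7 degrees, less where a joint would pass 70% of its speed; a pose out of reach is approached as far as the arm can. A call with a gripper value outside its range is refused whole. "claw" is the gripper's target within -1 to 1 (shut at 1, half-way at 0, fully open at -1), set as the call begins (left out, the last holds). The fingers move at their own pace and stop on an object; "squeeze" is the grip in N (left out, the last holds). Time passes only in rows, so rows that do not move let the fingers close. It gives the time, the measured TCP pose, the force, the opening and the grip force at its end, in the units of the state.
- r.get_state(): the state, without advancing time (a new reading comes with each control period).
- r.snapshot(name): name is "side" or "top" or "wrist"; returns the picture (400x640x3 uint8, red, green, blue); there is no depth.
- r.camera_params(name): a dict with "mtx" (3x3 intrinsics, pixels), "eye" and "attitude" of the camera in the world; the wrist camera has in their place "mount" (4x4, takes a point from camera to tool coordinates, whose origin is the TCP and whose axes are the flange's). Camera axes: x right, y up, looking along -z (the intrinsics and any distortion apply to the point x, -y, -z); pixel columns grow to the right and rows downward; lengths in m; the calibration is good to about 2 mm. A picture is of the moment at which its call begins: read the wrist's pose just before it. camera_params takes no time and is no camera call.
- r.sign_off(): hands the job in; it is judged then, once.
Trained networks look in the newest picture that a camera, given by its name, has taken for a name from the list of things; names that differ only in an ending like _2 or _b are one class to them, and where a whole thing is asked for, a point or a joint stands for the part that bears it (a point fixed in the world has none). Each returns a list of dicts, best first, with "conf" (0 to 1); they miss things now and then, are a little off and sometimes report something else, mostly with a low value. They report only what shows in the picture. A call takes as long as a camera call. They do not tell look-alikes from the thing itself.
- r.recognise(query, camera): "box" ([left, top, right, bottom] in pixels, round what is visible of it).
The state is a dict: "time": time; "qpos": joint angles; "qvel": joint speeds; "effort": joint torques, N m; "ee_pos": TCP position; "tcp_rot": TCP orientation; "wrist_force": force on the tool from outside, world axes, zero at the start; "wrist_torque": the same for the moment, N m; "gripper_width": finger opening in m; "grip_force": force on a finger pad.
Only numpy, scipy, OpenCV 4.12 (cv2) and the standard library are available. Lean on these libraries where they do the work, as an engineer would, in place of code of your own. Each camera call takes 0.05 s, during which the arm holds its last target. There are 200 camera calls.

## Working session

There is one attempt and no reset: what is moved stays moved. The work goes in short steps, Python scripts to look and compute and a tool call to move; the robot and the scene stay as the last step left them, time stands still between calls to the robot, and variables do not carry over. Pictures are saved under pics/ and viewed, at most 10 in all, crops included, and the job is handed in when it is done.

Besides the shell and the picture viewer there is one more tool, called after "Request:" as name([rows], argument=value, ...), one row to a line, values as JSON. arm_command: Moves the arm, as the interface text tells. Its arguments: {"type":"object","properties":{"plan":{"type":"array","items":{"type":"array","items":{"type":"number"}}},"claw":{"type":"number"},"squeeze":{"type":"number"}},"required":["plan"]}

```bash
ls; mkdir -p pics; cat > h.py <<'E'
import numpy as np, cv2
from scipy.spatial.transform import Rotation as R
from rig import r
def cam(n, st=None):
    p=r.camera_params(n); K=np.array(p['mtx'])
    if 'mount' in p:
        st=st or r.get_state(); T=np.eye(4); T[:3,:3]=R.from_rotvec(st['tcp_rot']).as_matrix(); T[:3,3]=st['ee_pos']
        M=T@np.array(p['mount'])
    else:
        M=np.eye(4); a=np.array(p['attitude']); M[:3,:3]=a if a.shape==(3,3) else R.from_rotvec(a).as_matrix(); M[:3,3]=p['eye']
    return K,M,p
def ray(c,uv):
    K,M,p=c; d=np.linalg.solve(K,[uv[0],uv[1],1.]); d=M[:3,:3]@(d*[1,-1,-1]); return M[:3,3],d
def onz(c,uv,z):
    o,d=ray(c,uv); return o+d*(z-o[2])/d[2]
def proj(c,P):
    K,M,p=c; q=(np.asarray(P)-M[:3,3])@M[:3,:3]; q=q*[1,-1,-1]; q=K@q; return q[:2]/q[2]
def snap(n,f=None):
    st=r.get_state(); im=np.array(r.snapshot(n))[:,:,::-1].copy()
    if f: cv2.imwrite('pics/'+f,im)
    return cam(n,st),im
E
python3 - <<'E'
from h import *
for n in ['top','side','wrist']:
    c,im=snap(n,n+'0.png'); print(n,{k:np.round(v,3).tolist() if not isinstance(v,str) else v for k,v in c[2].items()})
    for q in ['reader','knob','cassette_blue','cassette_red','cassette_grey','pocket_blue','pocket_red','mat','buffer']:
        print(q,[(np.round(d['box']).astype(int).tolist(),round(d['conf'],2)) for d in r.recognise(q,n)][:5])
E
```

```text
pics
top {'mtx': [[491.659, 0.0, 321.365], [0.0, 491.659, 196.526], [0.0, 0.0, 1.0]], 'eye': [0.439, -0.074, 1.432], 'attitude': [0.063, -0.038, -1.584]}
reader [([154, 130, 301, 240], 0.85), ([351, 200, 359, 224], 0.37)]
knob [([232, 173, 248, 192], 0.65)]
cassette_blue [([231, 172, 249, 191], 0.58), ([396, 185, 410, 211], 0.46)]
cassette_red [([409, 103, 432, 120], 0.64), ([438, 145, 467, 161], 0.56), ([360, 154, 374, 180], 0.55), ([168, 271, 222, 314], 0.51)]
cassette_grey [([352, 203, 366, 223], 0.46)]
pocket_blue [([226, 202, 240, 233], 0.7)]
pocket_red [([249, 201, 271, 232], 0.81)]
mat [([323, 139, 433, 235], 0.82)]
buffer [([404, 145, 417, 155], 0.67), ([231, 174, 247, 190], 0.18)]
side {'mtx': [[519.111, 0.0, 320.518], [0.0, 519.111, 191.99], [0.0, 0.0, 1.0]], 'eye': [-0.111, -1.18, 1.099], 'attitude': [0.897, -0.228, -0.481]}
reader [([268, 126, 345, 165], 0.72)]
knob [([354, 227, 378, 231], 0.72)]
cassette_blue []
cassette_red [([440, 238, 448, 254], 0.49), ([355, 226, 377, 232], 0.41)]
cassette_grey []
pocket_blue []
pocket_red []
mat [([340, 207, 417, 284], 0.75)]
buffer [([397, 230, 411, 254], 0.61)]
wrist {'mtx': [[279.373, 0.0, 318.255], [0.0, 279.373, 203.489], [0.0, 0.0, 1.0]], 'mount': [[0.0, 0.952, 0.305, 0.082], [1.0, -0.0, -0.001, 0.001], [-0.001, 0.305, -0.952, -0.092], [0.0, 0.0, 0.0, 1.0]]}
reader []
knob []
cassette_blue []
cassette_red []
cassette_grey []
pocket_blue []
pocket_red []
mat []
buffer []
```

View pics/top0.png

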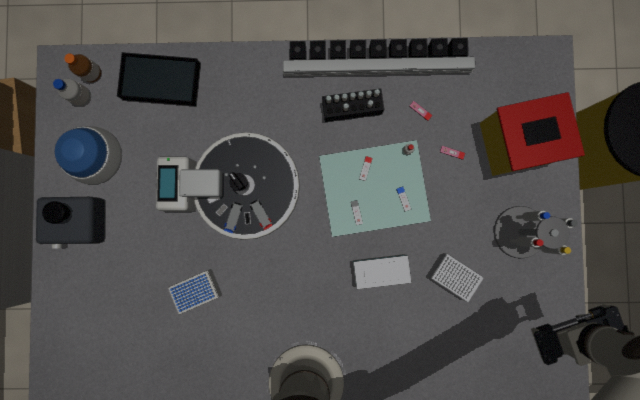

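View pics/side0.png

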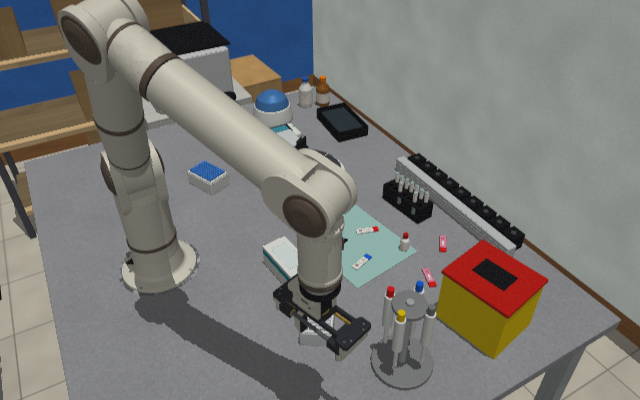

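The top view shows the mat cassettes: red-ended at (366,168), blue-ended at (404,199) and grey-ended at (357,212). The two all-pink look-alikes, (421,110) and (453,152), lie off the mat. The reader is at (246,186), with the column to its left (+y) and the pockets at (231,218) and (262,216). The side view agrees. Next I compute coarse positions.

```bash
python3 - <<'E'
from h import *
s=r.get_state(); print(s['time'],np.round(s['ee_pos'],4)); Rm=R.from_rotvec(s['tcp_rot']).as_matrix(); print(np.round(Rm,3))
c=cam('top')
for n,uv,z in [('reader',(246,186),.035),('red',(366,168),.009),('redend',(367,160),.009),('blue',(404,199),.009),('blueend',(401,190),.009),('grey',(357,212),.009),('pb',(231,218),.05),('pr',(262,216),.05),('head',(200,183),.118),('colscreen',(170,183),.1),('buffer',(409,150),.06),('knob',(239,182),.17),('carton',(382,272),.07),('tip',(458,277),.06)]: print(n,np.round(onz(c,uv,z),3))
E
```

```text
1.5 [ 0.1976 -0.6193  0.2922]
[[ 0.953  0.304  0.   ]
 [ 0.304 -0.953 -0.   ]
 [ 0.     0.    -1.   ]]
reader [0.562 0.163 0.035]
red [ 0.611 -0.183  0.009]
redend [ 0.635 -0.186  0.009]
blue [ 0.519 -0.291  0.009]
blueend [ 0.546 -0.283  0.009]
grey [ 0.484 -0.155  0.009]
pb [0.47  0.203 0.05 ]
pr [0.475 0.115 0.05 ]
head [0.564 0.273 0.118]
colscreen [0.567 0.36  0.1  ]
buffer [ 0.654 -0.3    0.06 ]
knob [0.56  0.158 0.17 ]
carton [ 0.316 -0.217  0.07 ]
tip [ 0.299 -0.426  0.06 ]
```

Request:
arm_command([
  [1.8, -5.7, 0, 0],
  [1.8, -5.7, 0, 0],
  [5.3, -1.8, 0, 0],
  [5.3, -1.8, 0, 0],
  [5.3, -1.8, 0, 0],
  [5.3, -1.8, 0, 0],
  [5.3, -1.8, 0, 0],
  [5.3, -1.8, 0.5, 0],
  [5.3, -1.8, 1, 0],
  [5.3, -1.8, 1, 0],
  [0, 0, 1, 9],
  [0, 0, 0, 9],
], claw=-1)

```text
time: 3.0
ee_pos: [0.5575, -0.2323, 0.256]
tcp_rot: [-3.14, 0.013, 0.003]
wrist_force: [0.2, -0.1, 0.3]
gripper_width: 0.0919
grip_force: 0.0
```

Request:
arm_command([
  [0, 0, 0, 0],
  [0, 0, 0, 0],
])

```text
time: 3.25
ee_pos: [0.5575, -0.2337, 0.2575]
tcp_rot: [3.141, -0.004, 0.001]
wrist_force: [-0.1, -0.4, -0.2]
gripper_width: 0.0917
grip_force: 0.0
```

```bash
python3 - <<'E'
from h import *
s=r.get_state(); print(s['time'],np.round(s['ee_pos'],4),np.round(R.from_rotvec(s['tcp_rot']).as_matrix()[:,0],3),np.round(s['qpos'],2))
c,im=snap('wrist','w1.png')
for q in ['cassette_blue','cassette_red','cassette_grey']:
    print(q,[(np.round(d['box']).astype(int).tolist(),round(d['conf'],2),np.round(onz(c,((d['box'][0]+d['box'][2])/2,(d['box'][1]+d['box'][3])/2),.009),3)) for d in r.recognise(q,'wrist')][:5])
E
```

```text
3.25 [ 0.5575 -0.2337  0.2575] [ 1.    -0.002  0.   ] [ 0.77  0.48 -0.55  1.7   0.28  1.04 -1.45]
cassette_blue [([344, 186, 375, 237], 0.81, array([ 0.521, -0.288,  0.009]))]
cassette_red [([262, 110, 292, 171], 0.91, array([ 0.61 , -0.186,  0.009])), ([460, 84, 521, 122], 0.79, array([ 0.652, -0.433,  0.009]))]
cassette_grey [([242, 214, 273, 263], 0.55, array([ 0.482, -0.154,  0.009]))]
```

View pics/w1.png

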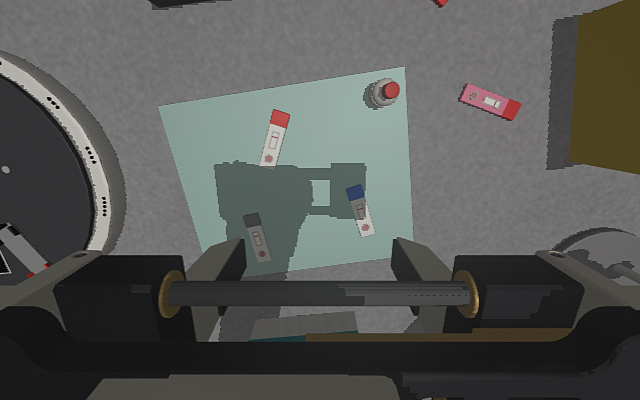

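The picture shows the red-ended cassette at (275,140), red end up; the blue-ended at (361,210), blue end up-left, partly in shadow; the grey at (257,237). The pink one at (490,102) lies off the mat and has a pink body, so it is the look-alike. I enlarge the crop and fit outlines to confirm.

```bash
cat >> h.py <<'E'
def cass(im,box,c,z,pad=8):
    """centre, yaw (to coloured end) of a cassette on the mat, seen at height z"""
    x0,y0,x1,y1=[int(v) for v in (box[0]-pad,box[1]-pad,box[2]+pad,box[3]+pad)]
    a=cv2.resize(im[y0:y1,x0:x1],None,fx=4,fy=4,interpolation=cv2.INTER_CUBIC)
    f=a.astype(float); B,G,Rr=f[...,0],f[...,1],f[...,2]
    chroma=(G-Rr)/(f.sum(2)+1)
    matlike=(chroma>.03)&(G>=B*1.0)
    m=(~matlike).astype(np.uint8)*255
    m=cv2.morphologyEx(cv2.morphologyEx(m,cv2.MORPH_CLOSE,np.ones((5,5))),cv2.MORPH_OPEN,np.ones((9,9)))
    cs,_=cv2.findContours(m,cv2.RETR_EXTERNAL,cv2.CHAIN_APPROX_NONE)
    cn=max(cs,key=cv2.contourArea)
    w=np.array([onz(c,((p[0]+.5)/4-.5+x0,(p[1]+.5)/4-.5+y0),z)[:2] for p in cn[:,0]])
    (cx,cy),(w1,h1),ang=cv2.minAreaRect((w*1000).astype(np.float32))
    yaw=np.radians(ang if w1>h1 else ang+90)
    M=np.zeros_like(m); cv2.drawContours(M,[cn],-1,255,-1)
    sat=cv2.cvtColor(a,cv2.COLOR_BGR2HSV)[...,1]
    yy,xx=np.nonzero((M>0)&(sat>150)); e=onz(c,(xx.mean()/4+x0,yy.mean()/4+y0),z)[:2] if len(xx) else np.full(2,np.nan)
    d=np.array([np.cos(yaw),np.sin(yaw)])
    if d@(e-np.array([cx,cy])/1000)<0: yaw+=np.pi
    yaw=(yaw+np.pi)%(2*np.pi)-np.pi
    return np.array([cx,cy])/1000,np.degrees(yaw),sorted((w1,h1)),e,M,a
E
python3 - <<'E'
from h import *
c=cam('wrist'); im=cv2.imread('pics/w1.png'); out=[]
for n,b in [('red',[262,110,292,171]),('blue',[344,182,377,238])]:
    q=cass(im,b,c,.009); print(n,np.round(q[0],4),round(q[1],1),np.round(q[2],1),np.round(q[3],3))
    t=q[5].copy(); t[cv2.morphologyEx(q[4],cv2.MORPH_GRADIENT,np.ones((3,3)))>0]=(0,255,255); out.append(cv2.resize(t,(380,520)))
cv2.imwrite('pics/c1.png',np.hstack(out))
E
```

```text
red [ 0.6104 -0.1822] -18.0 [21.7 70.7] [ 0.635 -0.19 ]
blue [ 0.5208 -0.2896] 18.0 [21.6 71.8] [ 0.538 -0.285]
```

View pics/c1.png

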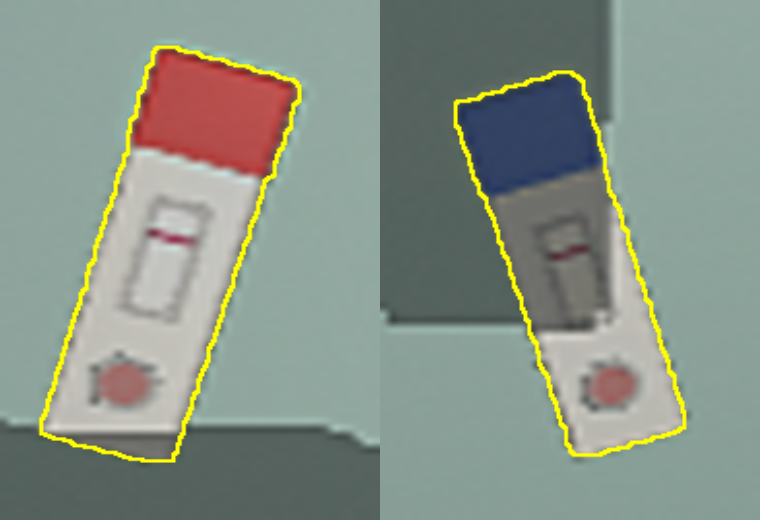

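The crops confirm both targets: white bodies with a solid red end and a solid blue end, outlines 71x21 mm as specified. Next I look at the reader.

Request:
arm_command([
  [-1.0, -4.4, -1.5, 0],
  [-1.0, -5, -1.5, 0],
  [-1, -5, -1.2, 0],
  [-1, -5, 0, 0],
  [-1, -5, 0, 0],
  [-1, -5, 0, 0],
  [-1, -5, 0, 0],
  [-1, -5, 0, 0],
  [-0.75, 0, 0, 0],
  [0, 0, 0, 0],
  [0, 0, 0, 0],
])

```text
time: 4.82
ee_pos: [0.4727, 0.159, 0.2992]
tcp_rot: [3.141, -0.013, 0.0]
wrist_force: [-0.4, -0.2, -0.6]
gripper_width: 0.0917
grip_force: 0.0
```

```bash
python3 - <<'E'
from h import *
s=r.get_state(); print(s['time'],np.round(s['ee_pos'],4),np.round(R.from_rotvec(s['tcp_rot']).as_matrix()[:,0],3),np.round(s['qpos'],2))
c,im=snap('wrist','w2.png')
for q in ['knob','pocket_blue','pocket_red','reader']:
    print(q,[(np.round(d['box']).astype(int).tolist(),round(d['conf'],2)) for d in r.recognise(q,'wrist')][:3])
cv2.imwrite('pics/w2z.png',cv2.resize(im[0:300,100:500],(800,600),interpolation=cv2.INTER_CUBIC))
E
```

```text
4.825 [0.4727 0.159  0.2992] [ 1.    -0.008  0.   ] [ 0.28  0.27 -0.77  1.91  0.21  1.05 -2.15]
knob [([282, 70, 336, 134], 0.92)]
pocket_blue [([269, 151, 306, 217], 0.69), ([522, 247, 640, 286], 0.33)]
pocket_red [([324, 147, 370, 208], 0.84), ([479, 5, 640, 214], 0.66), ([57, 4, 437, 224], 0.17)]
reader [([58, 1, 438, 225], 0.7)]
```

View pics/w2z.png

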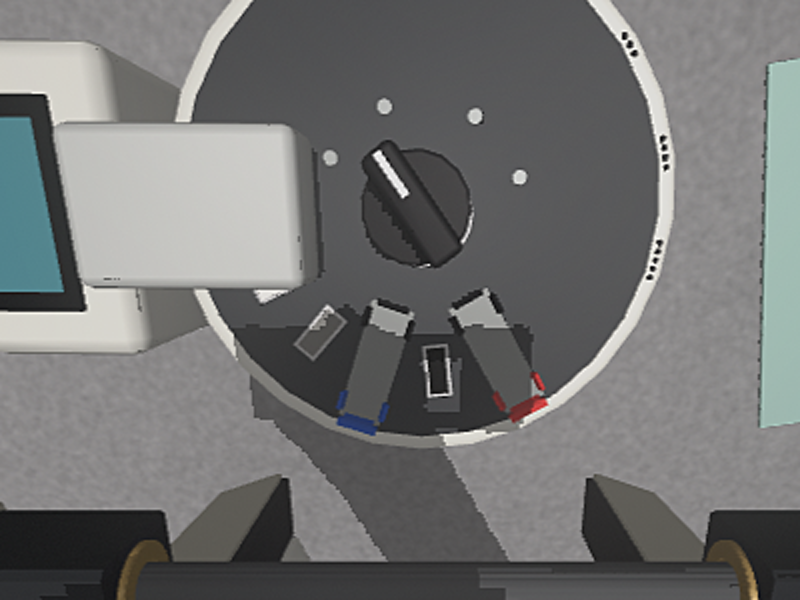

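The picture shows the knob at about (308,102), blue stop at (279,212), red stop at (363,203) and pockets at (287,182) and (348,177). Both pockets are empty and unobstructed.

```bash
cat >> h.py <<'E'
def reader(im,c,c0=(.562,.163)):
    g=im.astype(np.float32).min(2); hsv=cv2.cvtColor(im,cv2.COLOR_BGR2HSV); c0=np.array(c0)
    for it in range(3):
        pts=[]
        for a in np.radians(np.arange(-180,180,2)):
            rr=np.arange(.13,.150,.0005); P=[proj(c,(c0[0]+q*np.cos(a),c0[1]+q*np.sin(a),.044)) for q in rr]
            P=np.array(P,np.float32)
            if P.min()<2 or P[:,0].max()>637 or P[:,1].max()>238: continue
            v=cv2.remap(g,P[:,0].copy(),P[:,1].copy(),cv2.INTER_LINEAR)[:,0]
            d=v[4:]-v[:-4]
            if d.max()>60: q=rr[d.argmax()+2]; pts.append(c0+q*np.array([np.cos(a),np.sin(a)]))
        pts=np.array(pts); keep=np.ones(len(pts),bool)
        for _ in range(4):
            A=np.c_[2*pts,np.ones(len(pts))]; s=np.linalg.lstsq(A[keep],(pts**2).sum(1)[keep],rcond=None)[0]
            R0=np.sqrt(s[2]+s[:2]@s[:2]); e=np.abs(np.linalg.norm(pts-s[:2],axis=1)-R0); keep=e<max(.001,2*np.median(e))
        c0=s[:2]
    out=[c0,R0,keep.sum()]
    H=hsv[...,0]; S=hsv[...,1]; V=hsv[...,2]
    for hm,b0 in [((H>105)&(H<130)&(S>110),162),(((H<8)|(H>172))&(S>110),210)]:
        u=proj(c,(c0[0]+.13*np.cos(np.radians(b0)),c0[1]+.13*np.sin(np.radians(b0)),.05))
        yy,xx=np.nonzero(hm); k=np.hypot(xx-u[0],yy-u[1])<30; w=onz(c,(xx[k].mean(),yy[k].mean()),.05)[:2]-c0
        out.append((np.degrees(np.arctan2(w[1],w[0]))%360-b0,np.linalg.norm(w),k.sum()))
    return out
E
python3 - <<'E'
from h import *
c=cam('wrist'); im=cv2.imread('pics/w2.png'); o=reader(im,c); print(o)
c0=o[0]; yaw=np.radians((o[3][0]+o[4][0])/2)
for uv,n in [((282+336,70+134),'knobbox')]: print(n,onz(c,np.array(uv)/2,.15))
# rectified pockets, 4 px/mm, with overlay
for nm,b in [('blue',162),('red',210)]:
    a=yaw+np.radians(b); ex=np.array([np.cos(a),np.sin(a)]); ey=np.array([-ex[1],ex[0]])
    X,Y=np.meshgrid(np.arange(-55,55,.25)/1000,np.arange(25,-25,-.25)/1000)
    W=c0+(.095+X[...,None])*ex+Y[...,None]*ey
    P=np.array([proj(c,(*w,.046)) for w in W.reshape(-1,2)]).astype(np.float32).reshape(*X.shape,2)
    t=cv2.remap(im,P[...,0].copy(),P[...,1].copy(),cv2.INTER_CUBIC)
    cv2.rectangle(t,(int((55-36.5)*4),int((25-11.5)*4)),(int((55+36.5)*4),int((25+11.5)*4)),(0,255,255),1)
    globals()['t_'+nm]=t
cv2.imwrite('pics/p2.png',cv2.resize(np.vstack([t_blue,t_red]),None,fx=1.4,fy=1.4))
E
```

```text
[array([0.56326172, 0.16724886]), np.float64(0.13847018514017378), np.int64(95), (np.float64(-0.6184157619433961), np.float64(0.13085548045926165), np.int64(189)), (np.float64(-0.5617224800927261), np.float64(0.13088064813050607), np.int64(182))]
knobbox [0.5644466  0.16558849 0.15      ]
```

View pics/p2.png

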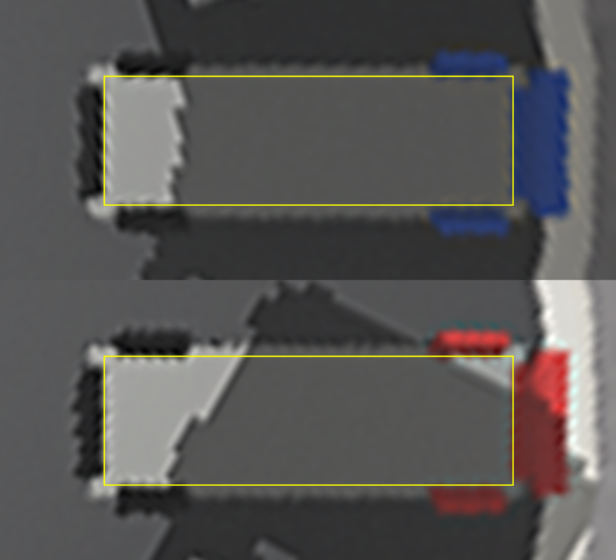

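The pocket outlines overlay well: centre (0.563, 0.167), reader yaw -0.6°. Now a close second view of the blue cassette, at its grasp yaw.

Request:
arm_command([
  [-0.1, 5.8, 0.5, 0],
  [-0.1, 5.8, 1, 0],
  [-0.1, 5.8, 1, 0],
  [-0.1, 5.8, 1, 0],
  [-0.1, 5.8, 2.2, 0],
  [-0.1, 5.8, 2.2, 0],
  [-0.1, 5.8, 2.2, 0],
  [-0.1, 5.8, 2.2, 0],
  [0, 0.3, 1.5, -9.2],
  [0, 0, 0, -9.3],
  [0, 0, 0, 0],
  [0, 0, 0, 0],
], claw=0.1)

```text
time: 6.58
ee_pos: [0.4617, -0.3063, 0.1614]
tcp_rot: [3.103, 0.492, 0.001]
wrist_force: [0.8, 0.5, 0.1]
gripper_width: 0.0414
grip_force: 0.0
```

```bash
cat >> h.py <<'E'
def goto(P,yawdeg,st=None):
    "remaining tool-axis shift (cm) and turn (deg) to put TCP at P with tool x at yawdeg"
    st=st or r.get_state(); M=R.from_rotvec(st['tcp_rot']).as_matrix(); y=np.degrees(np.arctan2(M[1,0],M[0,0]))
    return np.round(M.T@(np.array(P)-st['ee_pos'])*100,2), round(-((yawdeg-y+180)%360-180),2)
def findc(name,im,c,near):
    b=[d['box'] for d in r.recognise(name,'wrist')]
    if not b: return None
    cen=lambda q:onz(c,((q[0]+q[2])/2,(q[1]+q[3])/2),.009)[:2]
    q=min(b,key=lambda q:np.linalg.norm(cen(q)-near)); return q,cass(im,q,c,.009)
E
cat > look.py <<'E'
import sys
from h import *
n=sys.argv[1]; near=np.array([float(sys.argv[2]),float(sys.argv[3])])
s=r.get_state(); print(s['time'],np.round(s['ee_pos'],4),np.round(s['qpos'],2),np.round(R.from_rotvec(s['tcp_rot']).as_matrix()[:,2],3))
c,im=snap('wrist','w_%s.png'%n); q=findc('cassette_'+n,im,c,near); print(np.round(q[0]),np.round(q[1][0],4),round(q[1][1],2),np.round(q[1][2],1),np.round(q[1][3],3))
E
python3 look.py blue .521 -.29
```

```text
6.575 [ 0.4617 -0.3063  0.1614] [ 0.96  0.52 -0.54  1.9   0.36  0.82 -1.02] [ 0. -0. -1.]
[306. 103. 331. 181.] [ 0.5201 -0.2898] 18.09 [21.  69.9] [ 0.544 -0.282]
```

```bash
python3 -c "
from h import *
print(goto((.5203,-.2897,.0710),18.1))"
```

```text
(array([6.08, 0.25, 9.06]), np.float64(-0.0))
```

Request:
arm_command([
  [3.1, 0.1, 2, 0],
  [3, 0.1, 4, 0],
  [0, 0.05, 2, 0],
  [0, 0, 1, 0],
  [0, 0, 0, 0],
  [0, 0, 0, 0],
])

```text
time: 7.42
ee_pos: [0.5203, -0.2904, 0.0723]
tcp_rot: [3.101, 0.495, 0.001]
wrist_force: [0.3, -0.1, -0.4]
gripper_width: 0.0412
grip_force: 0.0
```

```bash
python3 -c "
from h import *
s=r.get_state();print(goto((.5203,-.2897,.0710),18.1),s['wrist_force'])"
```

```text
(array([ 0.02, -0.06,  0.13]), np.float64(0.03)) [ 0.2820664  -0.14497664 -0.39288112]
```

Request:
arm_command([
  [0, 0, 0.1, 0],
  [0, 0, 0, 0],
  [0, 0, 0, 0],
  [0, 0, 0, 0],
  [0, 0, 0, 0],
  [0, 0, 0, 0],
], claw=1, squeeze=10)

```text
time: 8.18
ee_pos: [0.5204, -0.2897, 0.0707]
tcp_rot: [3.102, 0.497, 0.0]
wrist_force: [-1.5, -0.0, 6.2]
gripper_width: 0.02
grip_force: 10.0
```

Request:
arm_command([
  [0, 0, -5, -10.2],
  [0, 0, -5, -10.2],
  [0, 0, -5, -10.2],
  [0, 0, -5, -10.2],
  [5.8, -0.9, 0, -10.2],
  [5.8, 0.2, 0, -10.2],
  [5.7, 1.2, 0, -10.2],
  [5.4, 2.2, 0, -10.2],
  [4.9, 3.1, 0, -10.2],
  [4.3, 3.9, 0, -10.2],
  [3.5, 4.6, 0, -10.2],
  [2.7, 5.2, 0, -10.2],
])

```text
time: 9.68
ee_pos: [0.6986, 0.1424, 0.2695]
tcp_rot: [-1.051, -2.96, 0.0]
wrist_force: [0.8, 0.5, 0.0]
gripper_width: 0.0195
grip_force: 10.0
```

Request:
arm_command([
  [0, 0, 0, -10.4],
  [0, 0, 0, -10.5],
  [0, 0, 0, 0],
  [0, 0, 0, 0],
])

```text
time: 10.18
ee_pos: [0.6979, 0.1407, 0.2699]
tcp_rot: [-0.511, -3.099, -0.0]
wrist_force: [0.4, 0.7, -0.3]
gripper_width: 0.02
grip_force: 10.0
```

```bash
python3 - <<'E'
from h import *
s=r.get_state(); print(s['time'],np.round(s['qpos'],2),s['gripper_width'],s['wrist_force'],goto((.70,.14,.27),161.4))
c,im=snap('wrist','w3.png'); print(reader(im,c,(.563,.167)))
E
```

```text
10.175 [ 0.38  0.86 -1.1   1.38  0.76  1.35  0.52] 0.02001418441900438 [ 0.38447992  0.73042492 -0.27258488] (array([-0.22, -0.  , -0.01]), np.float64(-0.13))
[array([0.564112  , 0.16597125]), np.float64(0.1383141303303833), np.int64(90), (np.float64(nan), np.float64(nan), np.int64(0)), (np.float64(nan), np.float64(nan), np.int64(0))]h.py:63: RuntimeWarning: Mean of empty slice.
  yy,xx=np.nonzero(hm); k=np.hypot(xx-u[0],yy-u[1])<30; w=onz(c,(xx[k].mean(),yy[k].mean()),.05)[:2]-c0
  ret = ret.dtype.type(ret / rcount)
```

View pics/w3.png

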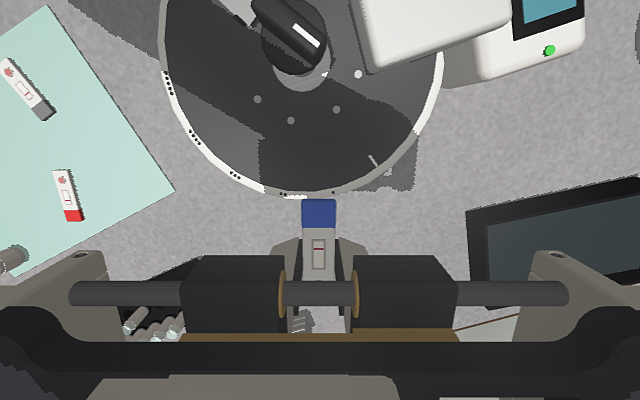

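The view shows the held blue cassette, its blue end edge at (319,199). The pockets are just above the frame, so I move forward.

Request:
arm_command([
  [5.1, -0.2, 0, 0],
  [5.1, -0.2, 0, 0],
  [0, 0, 0, 0],
  [0, 0, 0, 0],
])

```text
time: 10.72
ee_pos: [0.6007, 0.1688, 0.2707]
tcp_rot: [0.508, 3.098, -0.001]
wrist_force: [1.0, -0.3, -0.8]
gripper_width: 0.0198
grip_force: 10.0
```

```bash
python3 - <<'E'
from h import *
s=r.get_state(); print(s['time'],np.round(s['ee_pos'],4),goto((.70,.14,.27),161.4)[1])
c,im=snap('wrist','w4.png'); print(reader(im,c,(.564,.166)))
# held cassette: coloured end in tool frame
hsv=cv2.cvtColor(im,cv2.COLOR_BGR2HSV); m=((hsv[...,0]>105)&(hsv[...,0]<130)&(hsv[...,1]>110)).astype(np.uint8); m[:170]=0
n,l,st,ce=cv2.connectedComponentsWithStats(m); k=1+st[1:,4].argmax(); yy,xx=np.nonzero(l==k); print('px',st[k])
M=R.from_rotvec(s['tcp_rot']).as_matrix(); z=s['ee_pos'][2]-.0615
rect=cv2.minAreaRect(np.c_[xx,yy].astype(np.float32)); B=cv2.boxPoints(rect)
for p in B: print(p,np.round((M.T@(onz(c,p,z)-s['ee_pos']))*1000,1))
E
```

```text
10.725 [0.6007 0.1688 0.2707] -0.02
[array([0.5636055 , 0.16615179]), np.float64(0.1383351682782981), np.int64(92), (np.float64(-0.8010722894987623), np.float64(0.13133349826676743), np.int64(372)), (np.float64(-0.6280122358899405), np.float64(0.13108360982054648), np.int64(344))]
px [301 199  35  29 993]
[301. 199.] [ 36.5 -11.2  61.4]
[335. 199.] [36.5  8.3 61.4]
[335. 227.] [19.1  8.7 61.5]
[301. 227.] [ 19.1 -11.5  61.5]
```

Held blue cassette: centred laterally, about +1.5 mm along x. One problem: at full depth with this central grip, the gripper body (z about 0.114) would overlap the reading head (top 0.118) by about 12 mm. I'll set the cassette on the free bench at (0.70, 0.00) and regrip it 11 mm nearer the blue end and 2 mm higher.

Request:
arm_command([
  [-3.7, -3.2, 0, 0],
  [-3.7, -3.2, 0, 0],
  [-3.7, -3.2, 1, 0],
  [-3.7, -3.2, 2, 0],
  [0, 0, 5.5, 0],
  [0, 0, 5.5, 0],
  [0, 0, 4, 0],
  [0, 0, 1.5, 0],
  [0, 0, 0, 0],
  [0, 0, 0, 0],
])

```text
time: 12.02
ee_pos: [0.7012, 0.0015, 0.0774]
tcp_rot: [0.506, 3.098, 0.002]
wrist_force: [-0.2, -0.7, 0.2]
gripper_width: 0.0198
grip_force: 10.0
```

```bash
python3 -c "
from h import *
s=r.get_state();print(goto((.70,.0,.068),161.4),s['wrist_force'],s['gripper_width'])"
```

```text
(array([ 0.07, -0.19,  0.94]), np.float64(0.06)) [-0.15945757 -0.65368085  0.24203411] 0.019765336122632506
```

Request:
arm_command([
  [0, 0, 0.6, 0],
  [0, 0, 0.3, 0],
  [0, 0, 0, 0],
  [0, 0, 0, 0],
])

```text
time: 12.52
ee_pos: [0.7003, 0.001, 0.0672]
tcp_rot: [0.505, 3.099, -0.0]
wrist_force: [-0.8, -1.4, 6.3]
gripper_width: 0.0198
grip_force: 10.0
```

Request:
arm_command([
  [0, 0, -0.1, 0],
  [0, 0, 0, 0],
  [0, 0, 0, 0],
  [0.6, 0, -0.1, 0],
  [0.5, 0, 0, 0],
  [0, 0, 0, 0],
  [0, 0, 0, 0],
], claw=0.3)

```text
time: 13.4
ee_pos: [0.6893, 0.0047, 0.0683]
tcp_rot: [0.505, 3.1, -0.0]
wrist_force: [-0.1, 0.5, 0.5]
gripper_width: 0.032
grip_force: 0.0
```

Request:
arm_command([
  [0, 0, 0, 0],
  [0, 0, 0, 0],
  [0, 0, 0, 0],
  [0, 0, 0, 0],
], claw=1)

```text
time: 13.9
ee_pos: [0.6893, 0.0047, 0.0682]
tcp_rot: [0.505, 3.101, 0.0]
wrist_force: [0.4, -1.0, 0.5]
gripper_width: 0.0195
grip_force: 10.0
```

Request:
arm_command([
  [0, 0, -6.2, 0],
  [0, 0, -6.2, 0],
  [0, 0, -6.2, 0],
  [5.5, 2.3, 0, 0],
  [5.5, 2.3, 0, 0],
  [5.5, 2.3, 0, 0],
  [5.5, 2.3, 0, 0],
  [5.5, 2.2, 0, 0],
  [0, 0, 5, 0],
  [0, 0, 4.5, 0],
  [0, 0, 0, 0],
  [0, 0, 0, 0],
])

```text
time: 15.4
ee_pos: [0.4652, 0.2009, 0.1606]
tcp_rot: [0.505, 3.1, 0.002]
wrist_force: [0.2, 0.2, 0.3]
gripper_width: 0.0197
grip_force: 10.0
```

```bash
python3 - <<'E'
from h import *
s=r.get_state(); print(s['time'],np.round(s['ee_pos'],4),s['gripper_width'],goto((.4631,.2005,.14),161.4))
c,im=snap('wrist','w5.png')
hsv=cv2.cvtColor(im,cv2.COLOR_BGR2HSV); H=hsv[...,0]
M=R.from_rotvec(s['tcp_rot']).as_matrix()
for nm,m in [('b',(H>105)&(H<130)),('r',(H<8)|(H>172))]:
    m=(m&(hsv[...,1]>110)).astype(np.uint8); n,l,st,ce=cv2.connectedComponentsWithStats(m)
    for k in range(1,n):
        if st[k][4]>40: print(nm,st[k],ce[k])
cv2.imwrite('pics/w5z.png',cv2.resize(im[60:260,190:450],(780,600),interpolation=cv2.INTER_CUBIC))
E
```

```text
15.4 [0.4652 0.2009 0.1606] 0.019744269330265476 (array([ 0.19, -0.11,  2.06]), np.float64(0.11))
b [302 180  35  11 357] [318.84313725 184.71148459]
b [298 194   6  17  96] [300.5 202. ]
b [334 194   6  18  98] [336.47959184 202.16326531]
b [301 217  35  28 945] [318.34179894 230.4984127 ]
r [179 225  26  27 309] [192.36569579 239.01941748]
r [209 233  14  11  66] [215.24242424 238.03030303]
r [187 254  14  12  86] [193.40697674 259.26744186]
```

View pics/w5z.png

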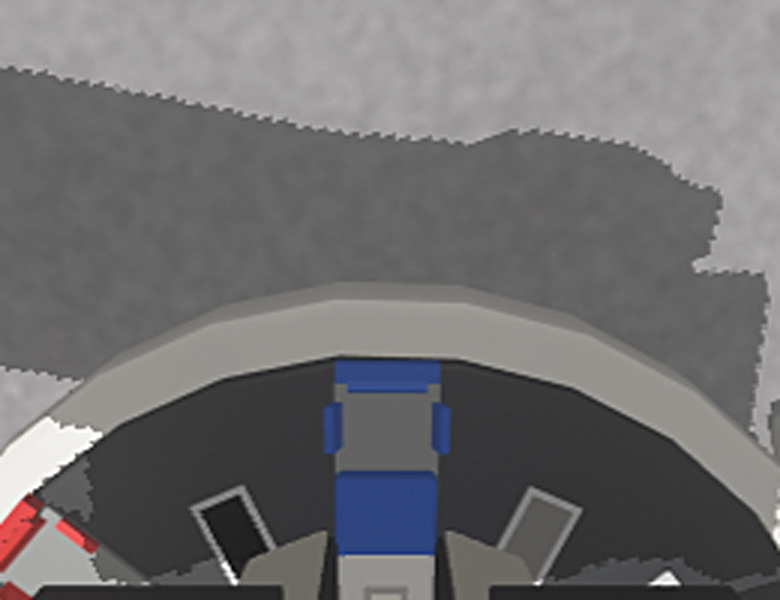

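The view shows the held cassette lined up with the blue pocket. Stop and guides centre on column 318.6 and the cassette on 318.3, so the lateral error is about 0.3 mm. Now the radial offset.

```bash
python3 - <<'E'
from h import *
s=r.get_state(); c=cam('wrist',s); M=R.from_rotvec(s['tcp_rot']).as_matrix(); p=s['ee_pos']
t=lambda uv,z:np.round(M.T@(onz(c,uv,z)-p)*1000,1)
zt=p[2]-.0682+.006
print('cass front',t((318.4,216.6),zt),'colour back',t((318.4,244.5),zt))
print('floor end',t((318.6,190.2),.046),'stop top in',t((318.6,187.5),.051),'stop outer top',t((318.6,179.6),.051))
V=M.T@(np.array([.5635,.1667,0])+.095*np.array([np.cos(np.radians(161.4)),np.sin(np.radians(161.4)),0])-p)*1000; print('pocket centre by reader fit, tool',np.round(V,1))
E
```

```text
cass front [25.4 -1.2 62.2] colour back [ 7.3 -1.2 62.2]
floor end [ 27.3  -1.  115. ] stop top in [ 30.7  -1.  109.9] stop outer top [ 36.7  -1.  109.9]
pocket centre by reader fit, tool [ -8.5  -1.6 161. ]
```

Request:
arm_command([
  [0.1, 0, 1.5, 0],
  [0, 0, 1.5, 0],
  [0, 0, 0.5, 0],
  [0, 0, 0, 0],
  [0, 0, 0, 0],
])

```text
time: 16.08
ee_pos: [0.4638, 0.2007, 0.1244]
tcp_rot: [0.505, 3.101, 0.001]
wrist_force: [-0.7, 0.2, 0.7]
gripper_width: 0.0199
grip_force: 10.0
```

```bash
cat > rel.py <<'E'
from h import *
s=r.get_state(); print(s['time'],np.round(s['ee_pos'],4),np.round(s['wrist_force'],1),s['gripper_width'])
c,im=snap('wrist'); hsv=cv2.cvtColor(im,cv2.COLOR_BGR2HSV); H=hsv[...,0]
for nm,m in [('b',(H>105)&(H<130)),('r',(H<8)|(H>172))]:
    m=(m&(hsv[...,1]>110)).astype(np.uint8); n,l,st,ce=cv2.connectedComponentsWithStats(m)
    for k in range(1,n):
        if st[k][4]>40: print(nm,st[k],np.round(ce[k],1))
E
python3 rel.py
```

```text
16.075 [0.4638 0.2007 0.1244] [-0.7  0.2  0.7] 0.019874838581128127
b [299 194  42  13 505] [319.9 199.7]
b [ 295  211   41   34 1068] [315.6 229.2]
b [338 211   8  21 137] [341.  220.8]
r [155 246  31  32 433] [171.1 263.1]
r [189 255  11  10  57] [194.3 259.5]
```

Request:
arm_command([
  [0, 0.07, 0, 0],
  [0, 0, 0.3, 0],
  [0, 0, 0.3, 0],
  [0, 0, 0, 0],
  [0, 0, 0, 0],
])

```text
time: 16.75
ee_pos: [0.4639, 0.2011, 0.1182]
tcp_rot: [-0.505, -3.101, -0.0]
wrist_force: [0.1, -0.0, -1.4]
gripper_width: 0.0195
grip_force: 10.0
```

```bash
python3 rel.py
```

```text
16.75 [0.4639 0.2011 0.1182] [ 0.1 -0.  -1.4] 0.019545393431229473
b [298 197  43  14 561] [319.1 203.1]
b [ 294  214   42   31 1087] [315.2 229.6]
b [338 215   8  21 146] [341.3 224.6]
r [149 250  32  31 440] [166.3 267.2]
r [184 260  12  10  65] [189.8 264.4]
```

Request:
arm_command([
  [0, 0.03, 0.1, 0],
  [0, 0, 0.1, 0],
  [0, 0, 0.1, 0],
  [0, 0, 0, 0],
])

```text
time: 17.3
ee_pos: [0.464, 0.2014, 0.1151]
tcp_rot: [-0.505, -3.101, 0.0]
wrist_force: [-0.9, -0.3, 0.7]
gripper_width: 0.0198
grip_force: 10.0
```

Request:
arm_command([
  [0, 0, 0, 0],
  [0, 0, 0, 0],
  [0, 0, 0, 0],
  [0, 0, -1, 0],
  [0, 0, -2, 0],
  [0, 0, -5, 0],
  [0, 0, -5, 0],
  [-4, 0, 0, 0],
  [-4, 0, 0, 0],
  [0, 0, 0, 0],
  [0, 0, 0, 0],
], claw=0.3)

```text
time: 18.68
ee_pos: [0.5392, 0.1766, 0.2461]
tcp_rot: [-0.504, -3.101, -0.001]
wrist_force: [-0.0, 0.7, -0.3]
gripper_width: 0.0324
grip_force: 0.0
```

```bash
cat > pk.py <<'E'
from h import *
import sys
s=r.get_state(); print(s['time'],np.round(s['ee_pos'],4),np.round(s['wrist_force'],1),np.round(s['qpos'],2))
c,im=snap('wrist',sys.argv[1]+'.png'); c0=np.array([.5635,.1667]); ts=[]
for b in (162,210):
    a=np.radians(b-.65); ex=np.array([np.cos(a),np.sin(a)]); ey=np.array([-ex[1],ex[0]])
    X,Y=np.meshgrid(np.arange(-55,55,.25)/1000,np.arange(25,-25,-.25)/1000)
    W=c0+(.095+X[...,None])*ex+Y[...,None]*ey
    P=np.array([proj(c,(*w,.052)) for w in W.reshape(-1,2)]).astype(np.float32).reshape(*X.shape,2)
    t=cv2.remap(im,P[...,0].copy(),P[...,1].copy(),cv2.INTER_CUBIC); cv2.rectangle(t,(80,60),(360,140),(0,255,255),1); ts.append(t)
cv2.imwrite('pics/'+sys.argv[1]+'p.png',cv2.resize(np.vstack(ts),None,fx=1.4,fy=1.4))
E
python3 pk.py w6
```

```text
18.675 [0.5392 0.1766 0.2461] [-0.   0.7 -0.3] [ 0.48  0.68 -1.19  1.79  0.69  1.16  0.32]
```

View pics/w6p.png

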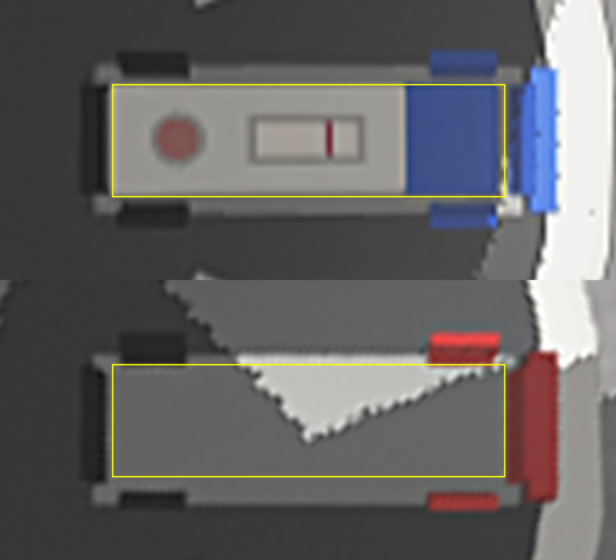

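The blue cassette lies flat in its pocket, blue end at the stop, clear of the guides all round. Now the red one, gripped at yaw 162°.

Request:
arm_command([
  [-3.4, -4.5, 0, 0],
  [-3.4, -4.5, 0, 0],
  [-3.4, -4.5, 0, 0],
  [-3.4, -4.5, 1, 0],
  [-3.5, -4.5, 2.4, 0],
  [-3.5, -4.6, 2.4, 0],
  [-3.5, -4.6, 2.4, -0.6],
  [0, 0, 0.4, 0],
  [0, 0, 0, 0],
  [0, 0, 0, 0],
], claw=0.1)

```text
time: 19.98
ee_pos: [0.668, -0.1981, 0.1607]
tcp_rot: [0.483, 3.103, 0.002]
wrist_force: [-0.5, 1.2, -0.2]
gripper_width: 0.0413
grip_force: 0.0
```

```bash
python3 look.py red .610 -.183; python3 -c "
from h import *
print(goto((.6104,-.1822,.0715),162))"
```

```text
19.975 [ 0.668  -0.1981  0.1607] [ 0.88  0.95 -1.05  1.5   0.86  1.19  0.95] [ 0.001  0.001 -1.   ]
[304.  97. 331. 185.] [ 0.61   -0.1814] -17.97 [21.3 70.3] [ 0.636 -0.189]
(array([ 6.02, -0.17,  8.9 ]), np.float64(0.27))
```

Request:
arm_command([
  [3, -0.1, 2, 0],
  [3, -0.1, 4, 0.3],
  [0, 0, 2, 0],
  [0, 0, 0.7, 0],
  [0, 0, 0, 0],
  [0, 0, 0, 0],
])

```text
time: 20.82
ee_pos: [0.6115, -0.1843, 0.0736]
tcp_rot: [0.497, 3.1, 0.0]
wrist_force: [0.4, 0.2, 0.3]
gripper_width: 0.0413
grip_force: 0.0
```

```bash
python3 -c "
from h import *
s=r.get_state();print(goto((.6102,-.1818,.0715),162),s['wrist_force'])"
```

```text
(array([0.21, 0.2 , 0.21]), np.float64(-0.21)) [0.40696072 0.15597402 0.34675257]
```

Request:
arm_command([
  [0.2, 0.2, 0.2, -0.2],
  [0, 0, 0, 0],
  [0, 0, 0, 0],
])

```text
time: 21.2
ee_pos: [0.6089, -0.1819, 0.0705]
tcp_rot: [0.492, 3.103, -0.0]
wrist_force: [0.7, 0.1, -0.3]
gripper_width: 0.0415
grip_force: 0.0
```

Request:
arm_command([
  [0, 0, 0, 0],
  [0, 0, 0, 0],
  [0, 0, 0, 0],
  [0, 0, 0, 0],
  [0, 0, 0, 0],
], claw=1)

```text
time: 21.82
ee_pos: [0.6088, -0.1819, 0.0703]
tcp_rot: [0.492, 3.103, -0.0]
wrist_force: [0.5, 0.2, 0.9]
gripper_width: 0.0195
grip_force: 10.0
```

I'm holding it with the red end facing away from the camera, so placing it would put the wrist camera right over the knob. I'll release and regrip with the tool turned half round.

Request:
arm_command([
  [0, 0, 0, 0],
  [0, 0, 0, 0],
  [0, 0, 0, 0],
  [0, 0, -2, 0],
  [0, 0, -3, 10.5],
  [0, 0, 0, 10.5],
  [0, 0, 0, 10.5],
  [0, 0, 0, 10.5],
  [0, 0, 0, 10.5],
  [0, 0, 0, 10.5],
  [0, 0, 0, 10.5],
  [0, 0, 0, 10.5],
], claw=0.1)

```text
time: 23.32
ee_pos: [0.6093, -0.1815, 0.1219]
tcp_rot: [2.446, 1.97, 0.002]
wrist_force: [-1.5, 1.1, -0.7]
gripper_width: 0.0412
grip_force: 0.0
```

Request:
arm_command([
  [0, 0, 0, 10.5],
  [0, 0, 0, 10.5],
  [0, 0, 0, 10.5],
  [0, 0, 0, 10.5],
  [0, 0, 0, 10.5],
  [0, 0, 0, 10.5],
  [0, 0, 0, 10.5],
  [0, 0, 0, 10.5],
  [0, 0, 0, 10.5],
  [0, 0, 0, 1.5],
  [0, 0, 0, 0],
  [0, 0, 0, 0],
])

```text
time: 24.82
ee_pos: [0.6089, -0.1818, 0.1206]
tcp_rot: [-3.103, 0.488, -0.0]
wrist_force: [-0.7, 0.1, -0.2]
gripper_width: 0.0412
grip_force: 0.0
```

```bash
python3 -c "
from h import *
s=r.get_state();print(goto((.6099,-.1823,.0710),-18),s['qpos'],np.round(s['ee_pos'],3))"
```

```text
(array([0.11, 0.02, 4.96]), np.float64(0.12)) [ 0.52261585  0.67412877 -0.37827344  1.70589083  0.31945931  0.8227079
 -1.88264399] [ 0.609 -0.182  0.121]
```

Request:
arm_command([
  [0.1, 0, 3, 0],
  [0, 0, 1.5, 0],
  [0, 0, 0.4, 0],
  [0, 0, 0, 0],
  [0, 0, 0, 0],
])

```text
time: 25.45
ee_pos: [0.6104, -0.1823, 0.0722]
tcp_rot: [3.103, -0.491, 0.002]
wrist_force: [-0.6, -0.4, -0.1]
gripper_width: 0.0413
grip_force: 0.0
```

Request:
arm_command([
  [0, 0, 0, 0],
  [0, 0, 0, 0],
  [0, 0, 0, 0],
  [0, 0, 0, 0],
  [0, 0, 0, 0],
], claw=1)

```text
time: 26.08
ee_pos: [0.6099, -0.1823, 0.0716]
tcp_rot: [3.103, -0.492, 0.001]
wrist_force: [0.1, -0.3, 2.9]
gripper_width: 0.0198
grip_force: 10.0
```

Request:
arm_command([
  [0, 0, -5, -10.3],
  [0, 0, -5, -10.3],
  [0, 0, -5, -10.3],
  [0, 0, -5, -10.3],
  [0, -4.1, 0, -10.3],
  [0.7, -4, 0, -10.3],
  [1.5, -3.8, 0, -10.3],
  [2.1, -3.5, 0, -10.3],
  [2.7, -3.1, 0, -10.3],
  [3.2, -2.5, 0, -10.3],
  [3.6, -1.9, 0, -10.3],
  [3.9, -1.2, 0, -10.3],
])

```text
time: 27.58
ee_pos: [0.4818, 0.1195, 0.2713]
tcp_rot: [1.892, 2.507, -0.0]
wrist_force: [0.2, 1.1, 0.9]
gripper_width: 0.0192
grip_force: 10.0
```

Request:
arm_command([
  [0, 0, 0, -10.4],
  [0, 0, 0, -10.4],
  [0, 0, 0, -10.4],
  [0, 0, 0, -10.4],
  [0, 0, 0, -10.4],
  [0, 0, 0, -10.4],
  [0, 0, 0, -10.3],
  [0, 0, 0, -10.3],
  [0, 0, 0, -10.3],
  [0, 0, 0, -10.3],
  [0, 0, 0, 0],
  [0, 0, 0, 0],
])

```text
time: 29.08
ee_pos: [0.4825, 0.1185, 0.2712]
tcp_rot: [0.786, -3.041, -0.0]
wrist_force: [0.5, 0.1, 0.4]
gripper_width: 0.0199
grip_force: 10.0
```

```bash
python3 -c "
from h import *
s=r.get_state();print(goto((.4807,.1201,.160),209.35),s['qpos'],np.round(s['ee_pos'],3),s['gripper_width'])"
```

```text
(array([ 0.08,  0.23, 11.12]), np.float64(-0.35)) [ 0.77393509  0.69977139 -1.4680933   1.93230473  0.74655859  1.23214197
  1.11558509] [0.482 0.118 0.271] 0.019914291051372882
```

Request:
arm_command([
  [0.1, 0.2, 4, -0.3],
  [0, 0, 4, 0],
  [0, 0, 3.1, 0],
  [0, 0, 0, 0],
  [0, 0, 0, 0],
])

```text
time: 29.7
ee_pos: [0.4813, 0.1203, 0.1615]
tcp_rot: [-0.798, 3.037, 0.0]
wrist_force: [0.1, 0.7, -0.1]
gripper_width: 0.0195
grip_force: 10.0
```

```bash
python3 rel.py; python3 -c "
from h import *
s=r.get_state();print(goto((.4807,.1201,.160),209.35),s['qpos'],s['gripper_width'])
im=np.array(r.snapshot('wrist'))[:,:,::-1]; cv2.imwrite('pics/w7z.png',cv2.resize(im[140:280,220:420],(800,560),interpolation=cv2.INTER_CUBIC))"
```

```text
29.7 [0.4813 0.1203 0.1615] [ 0.1  0.7 -0.1] 0.019452179250010266
b [634 116   6  10  43] [637.1 121.1]
b [628 129  12  11  98] [634.2 134.1]
b [434 215  26  27 310] [446.1 229. ]
b [415 223  36  35 684] [431.9 240.9]
r [303 167  35  12 353] [320.  172.7]
r [ 299  182   37   46 1061] [316.7 210.5]
r [335 182   7  17  98] [337.7 190.1]
(array([0.08, 0.03, 0.18]), np.float64(0.1)) [ 0.65510557  0.80555523 -1.28329481  2.02158025  0.91476434  1.06192002
  1.01028661] 0.019705406212518276
```

```bash
python3 - <<'E'
from h import *
s=r.get_state(); c=cam('wrist',s); M=R.from_rotvec(s['tcp_rot']).as_matrix(); p=s['ee_pos']
t=lambda uv,z:np.round(M.T@(onz(c,uv,z)-p)*1000,1)
im=cv2.imread('pics/w7z.png')
s2,im=snap('wrist'); hsv=cv2.cvtColor(im,cv2.COLOR_BGR2HSV); 
for col in (312,319,326): print(col,[(i,hsv[i,col,1],hsv[i,col,2]) for i in list(range(164,182))+list(range(194,204))+list(range(224,230))])
zt=p[2]-.0686+.006
for rr in (198.5,199.5,200.5): print(rr,t((318.4,rr),zt))
print('back',t((318.4,227.5),zt),'floor end',t((320,178.3),.046))
E
```

```text
312 [(164, np.uint8(12), np.uint8(144)), (165, np.uint8(10), np.uint8(150)), (166, np.uint8(23), np.uint8(90)), (167, np.uint8(153), np.uint8(100)), (168, np.uint8(151), np.uint8(125)), (169, np.uint8(152), np.uint8(129)), (170, np.uint8(150), np.uint8(129)), (171, np.uint8(149), np.uint8(128)), (172, np.uint8(149), np.uint8(128)), (173, np.uint8(149), np.uint8(127)), (174, np.uint8(150), np.uint8(138)), (175, np.uint8(150), np.uint8(138)), (176, np.uint8(153), np.uint8(142)), (177, np.uint8(145), np.uint8(100)), (178, np.uint8(28), np.uint8(91)), (179, np.uint8(10), np.uint8(98)), (180, np.uint8(5), np.uint8(95)), (181, np.uint8(5), np.uint8(95)), (194, np.uint8(8), np.uint8(94)), (195, np.uint8(5), np.uint8(94)), (196, np.uint8(3), np.uint8(94)), (197, np.uint8(11), np.uint8(97)), (198, np.uint8(85), np.uint8(93)), (199, np.uint8(155), np.uint8(102)), (200, np.uint8(149), np.uint8(108)), (201, np.uint8(157), np.uint8(125)), (202, np.uint8(156), np.uint8(126)), (203, np.uint8(157), np.uint8(128)), (224, np.uint8(162), np.uint8(126)), (225, np.uint8(164), np.uint8(126)), (226, np.uin
[... 2018 characters left out ...]
)), (194, np.uint8(5), np.uint8(93)), (195, np.uint8(5), np.uint8(94)), (196, np.uint8(0), np.uint8(93)), (197, np.uint8(13), np.uint8(97)), (198, np.uint8(86), np.uint8(92)), (199, np.uint8(157), np.uint8(101)), (200, np.uint8(153), np.uint8(107)), (201, np.uint8(160), np.uint8(124)), (202, np.uint8(160), np.uint8(126)), (203, np.uint8(157), np.uint8(128)), (224, np.uint8(163), np.uint8(125)), (225, np.uint8(165), np.uint8(124)), (226, np.uint8(177), np.uint8(125)), (227, np.uint8(87), np.uint8(123)), (228, np.uint8(10), np.uint8(146)), (229, np.uint8(11), np.uint8(139))]
198.5 [37.4 -0.8 62.5]
199.5 [36.8 -0.8 62.5]
200.5 [36.2 -0.8 62.5]
back [19.3 -0.8 62.6] floor end [ 37.4   0.3 115.7]
```

Request:
arm_command([
  [0, 0.1, 1.5, 0.1],
  [0, 0, 1.5, 0],
  [0, 0, 0.6, 0],
  [0, 0, 0, 0],
  [0, 0, 0, 0],
])

```text
time: 30.48
ee_pos: [0.4803, 0.1209, 0.1245]
tcp_rot: [-0.797, 3.038, 0.0]
wrist_force: [0.8, -0.6, -0.2]
gripper_width: 0.0197
grip_force: 10.0
```

```bash
cat > rel2.py <<'E'
from h import *
s=r.get_state(); print(s['time'],np.round(s['ee_pos'],4),np.round(s['wrist_force'],1),goto((0,0,0),209.35)[1])
c,im=snap('wrist'); M=R.from_rotvec(s['tcp_rot']).as_matrix(); p=s['ee_pos']
sat=cv2.cvtColor(im,cv2.COLOR_BGR2HSV)[...,1]
t=lambda uv,z:np.round(M.T@(onz(c,uv,z)-p)*1000,1)
runs=lambda v:[(int(a),int(b)) for a,b in zip(*[np.flatnonzero(np.diff(np.r_[0,(v>75).astype(int),0])==k) for k in (1,-1)])]
rows=[q for q in runs(sat[:,319]) if q[0]>120]; print('col319 rows',rows)
for rr in (rows[0][0]+4,rows[1][0]+10,rows[1][1]-6): print('row',rr,[q for q in runs(sat[rr,280:360])],'+280')
print('floor end',t((320,rows[0][1]-.5),.046),'cass back',t((318.4,rows[1][1]-.5),p[2]-.0626),'front',t((318.4,rows[1][0]+2),p[2]-.0626))
E
python3 rel2.py
```

```text
30.475 [0.4803 0.1209 0.1245] [ 0.8 -0.6 -0.2] 0.05
col319 rows [(179, 193), (198, 228), (248, 249), (333, 342)]
row 183 [(17, 60)] +280
row 208 [(13, 64)] +280
row 222 [(22, 56)] +280
floor end [36.6  0.2 78.4] cass back [19.3 -0.8 62.6] front [36.5 -0.8 62.6]
```

Request:
arm_command([
  [-0.06, -0.02, 0, 0],
  [0, 0, 0.3, 0],
  [0, 0, 0.3, 0],
  [0, 0, 0.2, 0],
  [0, 0, 0, 0],
  [0, 0, 0, 0],
])

```text
time: 31.28
ee_pos: [0.4808, 0.1208, 0.1163]
tcp_rot: [-0.797, 3.039, 0.0]
wrist_force: [0.4, -0.2, -0.6]
gripper_width: 0.0195
grip_force: 10.0
```

```bash
python3 rel2.py
```

```text
31.275 [0.4808 0.1208 0.1163] [ 0.4 -0.2 -0.6] 0.05
col319 rows [(181, 196), (198, 228), (248, 249), (333, 342)]
row 185 [(17, 62)] +280
row 208 [(12, 56), (58, 66)] +280
row 222 [(22, 56)] +280
floor end [37.   0.1 70.3] cass back [19.3 -0.8 62.6] front [36.5 -0.8 62.6]
```

Request:
arm_command([
  [0, 0, 0, 0],
  [0, 0, 0, 0],
  [0, 0, 0, 0],
  [0, 0, -1, 0],
  [0, 0, -3, 0],
  [0, 0, -5, 0],
  [0, 0, -5, 0],
  [-4, 0, 0, 0],
  [-4, 0, 0, 0],
  [0, 0, 0, 0],
  [0, 0, 0, 0],
], claw=0.3)

```text
time: 32.7
ee_pos: [0.5497, 0.1602, 0.2564]
tcp_rot: [0.798, -3.038, -0.0]
wrist_force: [-1.0, -1.5, 0.6]
gripper_width: 0.0323
grip_force: 0.0
```

```bash
python3 pk.py w8
```

```text
32.7 [0.5497 0.1602 0.2564] [-1.  -1.5  0.6] [ 0.57  0.78 -1.33  1.77  0.8   1.26  1.11]
```

View pics/w8p.png

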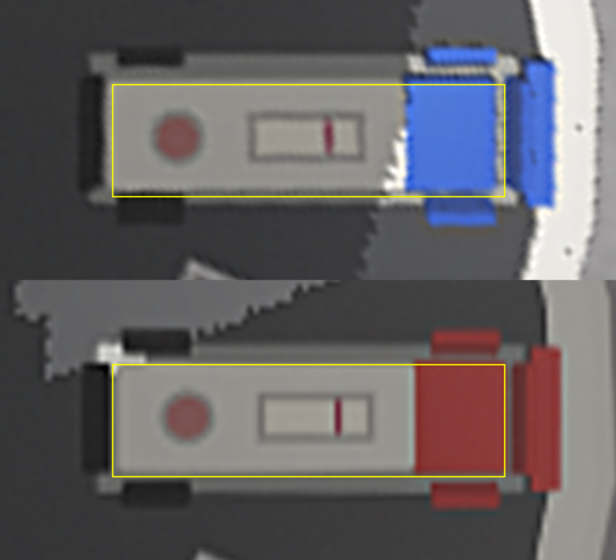

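Both cassettes are seated in their own pockets with coloured ends at their stops, clear of the guides all round. Next, the knob.

```bash
python3 -c "
from h import *
print(goto((.5636,.1666,.21),215.4))"
```

```text
(array([-1.56, -0.1 ,  4.63]), np.float64(-5.95))
```

Request:
arm_command([
  [-1.5, -0.1, 0, 0],
  [0, 0, 0, -5.9],
  [0, 0, 0, 0],
  [0, 0, 2, 0],
  [0, 0, 2, 0],
  [0, 0, 0.6, 0],
  [0, 0, 0, 0],
  [0, 0, 0, 0],
], claw=-0.1)

```text
time: 33.75
ee_pos: [0.5643, 0.1668, 0.2107]
tcp_rot: [-0.952, 2.993, 0.0]
wrist_force: [-0.1, -0.4, 0.4]
gripper_width: 0.0506
grip_force: 0.0
```

```bash
python3 -c "
from h import *
s=r.get_state();print(goto((.5636,.1666,.21),215.4),s['wrist_force'],s['qpos'],s['gripper_width'])"
```

```text
(array([0.07, 0.02, 0.07]), np.float64(-0.1)) [-0.08422904 -0.35453783  0.37722244] [ 0.51779222  0.85673787 -1.27921533  1.76641703  0.87880545  1.22271685
  1.17391846] 0.050601497006711633
```

Request:
arm_command([
  [0.05, 0, 0.05, 0],
  [0, 0, 0, 0],
  [0, 0, 0, 0],
  [0, 0, 0, 0],
  [0, 0, 0, 0],
  [0, 0, 0, 0],
  [0, 0, 0, 0],
], claw=1, squeeze=40)

```text
time: 34.62
ee_pos: [0.5632, 0.1669, 0.2099]
tcp_rot: [0.953, -2.993, -0.001]
wrist_force: [-2.0, 3.1, 0.9]
gripper_width: 0.0144
grip_force: 40.0
```

```bash
cat > kn.py <<'E'
from h import *
s=r.get_state(); M=R.from_rotvec(s['tcp_rot']).as_matrix(); y=np.degrees(np.arctan2(M[1,0],M[0,0]))%360
print(s['time'],np.round(s['ee_pos'],4),'yaw',round(y,2),'F',np.round(s['wrist_force'],1),'T',np.round(s['wrist_torque'],3),s['gripper_width'],s['grip_force'],np.round(s['qpos'],2))
E
python3 kn.py
```

```text
34.625 [0.5632 0.1669 0.2099] yaw 215.34 F [-2.   3.1  0.9] T [ 0.778  0.416 -0.071] 0.014357840379662423 40.000542998313904 [ 0.52  0.86 -1.28  1.77  0.88  1.22  1.17]
```

Request:
arm_command([
  [0, 0, 0, 4],
  [0, 0, 0, 4],
  [0, 0, 0, 4],
  [0, 0, 0, 4],
  [0, 0, 0, 4],
  [0, 0, 0, 0],
  [0, 0, 0, 0],
])

```text
time: 35.5
ee_pos: [0.5631, 0.1672, 0.2099]
tcp_rot: [0.422, -3.113, -0.002]
wrist_force: [-4.2, 3.8, 0.4]
gripper_width: 0.0149
grip_force: 40.0
```

```bash
python3 kn.py
```

```text
35.5 [0.5631 0.1672 0.2099] yaw 195.45 F [-4.2  3.8  0.4] T [ 0.943  0.509 -0.067] 0.014903890962394483 39.999271631240845 [ 0.49  0.81 -1.22  1.77  0.82  1.18  0.86]
```

Request:
arm_command([
  [0, 0, 0, 4],
  [0, 0, 0, 2],
  [0, 0, 0, 0],
  [0, 0, 0, 0],
])

```text
time: 36.0
ee_pos: [0.5631, 0.1673, 0.2099]
tcp_rot: [0.26, -3.13, -0.002]
wrist_force: [-3.2, 3.7, -0.2]
gripper_width: 0.0146
grip_force: 40.0
```

```bash
python3 kn.py
```

```text
36.0 [0.5631 0.1673 0.2099] yaw 189.48 F [-3.2  3.7 -0.2] T [0.976 0.432 0.147] 0.014571091017043064 40.00864326953888 [ 0.49  0.79 -1.2   1.77  0.81  1.17  0.77]
```

Turned 25.9°: the torque jumped by about 0.2 N m, so that is click 1.

Request:
arm_command([
  [0, 0, 0, 4],
  [0, 0, 0, 4],
  [0, 0, 0, 4],
  [0, 0, 0, 4],
  [0, 0, 0, 2],
  [0, 0, 0, 0],
  [0, 0, 0, 0],
])

```text
time: 36.88
ee_pos: [0.5631, 0.1675, 0.2099]
tcp_rot: [-0.234, -3.132, -0.003]
wrist_force: [-2.6, 4.8, 0.3]
gripper_width: 0.0146
grip_force: 40.0
```

```bash
python3 kn.py
```

```text
36.875 [0.5631 0.1675 0.2099] yaw 171.47 F [-2.6  4.8  0.3] T [1.101 0.402 0.032] 0.01463342805504858 39.99894618988037 [ 0.46  0.75 -1.14  1.77  0.75  1.13  0.49]
```

Request:
arm_command([
  [0, 0, 0, 4],
  [0, 0, 0, 2],
  [0, 0, 0, 0],
  [0, 0, 0, 0],
])

```text
time: 37.38
ee_pos: [0.5632, 0.1676, 0.2099]
tcp_rot: [-0.396, -3.116, -0.003]
wrist_force: [-2.7, 5.4, -1.2]
gripper_width: 0.0148
grip_force: 40.0
```

```bash
python3 kn.py
```

```text
37.375 [0.5632 0.1676 0.2099] yaw 165.5 F [-2.7  5.4 -1.2] T [1.051 0.35  0.183] 0.014798427485969198 40.01392722129822 [ 0.45  0.74 -1.12  1.77  0.74  1.12  0.4 ]
```

Request:
arm_command([
  [0, 0, 0, 4],
  [0, 0, 0, 4],
  [0, 0, 0, 4],
  [0, 0, 0, 4],
  [0, 0, 0, 2],
  [0, 0, 0, 0],
  [0, 0, 0, 0],
])

```text
time: 38.25
ee_pos: [0.5633, 0.1678, 0.2099]
tcp_rot: [-0.879, -3.015, -0.003]
wrist_force: [-2.3, 5.8, -0.8]
gripper_width: 0.0146
grip_force: 40.0
```

```bash
python3 kn.py
```

```text
38.25 [0.5633 0.1678 0.2099] yaw 147.49 F [-2.3  5.8 -0.8] T [1.2   0.183 0.016] 0.01461269334820694 39.9985009431839 [ 0.42  0.7  -1.05  1.77  0.68  1.09  0.13]
```

Click 2 registered at 49.8°. Now I'm approaching the third stop.

Request:
arm_command([
  [0, 0, 0, 2],
  [0, 0, 0, 1.5],
  [0, 0, 0, 0],
  [0, 0, 0, 0],
])

```text
time: 38.75
ee_pos: [0.5633, 0.1678, 0.2099]
tcp_rot: [-0.971, -2.987, -0.003]
wrist_force: [-2.5, 5.7, -0.3]
gripper_width: 0.0146
grip_force: 40.0
```

```bash
python3 kn.py
```

```text
38.75 [0.5633 0.1678 0.2099] yaw 143.99 F [-2.5  5.7 -0.3] T [1.19  0.179 0.076] 0.014572644822840274 39.99853849411011 [ 0.41  0.69 -1.04  1.77  0.67  1.08  0.07]
```

Request:
arm_command([
  [0, 0, 0, 1.5],
  [0, 0, 0, 0],
  [0, 0, 0, 0],
  [0, 0, 0, 0],
])

```text
time: 39.25
ee_pos: [0.5633, 0.1679, 0.2099]
tcp_rot: [-1.009, -2.975, -0.003]
wrist_force: [-2.1, 5.6, -2.0]
gripper_width: 0.0148
grip_force: 40.0
```

```bash
python3 kn.py
```

```text
39.25 [0.5633 0.1679 0.2099] yaw 142.54 F [-2.1  5.6 -2. ] T [1.149 0.196 0.284] 0.014826016365962931 40.03918647766113 [ 0.41  0.69 -1.04  1.77  0.67  1.08  0.05]
```

The third click came at 72.8°: the torque jumped to 0.28 N m.

Request:
arm_command([
  [0, 0, 0, 0],
  [0, 0, 0, 0],
  [0, 0, 0, 0],
  [0, 0, 0, 0],
])

```text
time: 39.75
ee_pos: [0.5633, 0.1679, 0.2099]
tcp_rot: [-1.009, -2.975, -0.003]
wrist_force: [-1.8, 6.3, -1.5]
gripper_width: 0.0145
grip_force: 40.0
```

```bash
python3 kn.py; python3 -c "
from rig import r
print(r.sign_off())"
```

```text
39.75 [0.5633 0.1679 0.2099] yaw 142.54 F [-1.8  6.3 -1.5] T [1.1   0.172 0.335] 0.014484068171395687 40.039138197898865 [ 0.41  0.69 -1.04  1.77  0.67  1.08  0.05]
the job is handed in; nothing more can be done
None
```

I handed the job in at 39.75 s with the blue and red cassettes seated in their own pockets and the knob held at the third click (72.8° turned, 40 N grip); the hand-in returned no verdict, and I took no picture after turning the knob.

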